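Nip up the slotted clamping screw on a tube offcut

TASK

Take the flat-bladed driver out of its wooden stand, set its blade in the slot of the tube clamp's screw and turn the screw clockwise, keeping the blade seated and pressing only lightly, until the pad holds the short tube with about 15 newtons: firmly, but never more than 25, for the thin wall would dent. Then put the driver back upright in the hole of its stand and let it go; touch the screw only with the driver, and leave the tube, the bystanding tools and parts where they lie.

Things in the scene. Friction and masses are not known exactly. Their poses are not given: they have to be found in the camera images.
- driver_handle (a point): Centre of the handle of the flat driver that stands upright, blade down, in the stand. Square pale wooden handle, 24 mm across its flats, 66 mm tall, with a black cap 4 mm higher. z points from blade to handle, x along the blade's width; the flats face x and y, so grip across either. A round collar, 33 mm across, has its underside 38 mm below this point; then a 7 mm shank. 139 mm long, about 90 g
- driver_tip (a point): Middle of the driver's blade edge, its lowest point, 102 mm below the handle centre. Blade 16 mm wide along x, 2.5 mm thick along y, 12 mm tall. Same axes as the handle
- driver_stand: Fixed wooden block, 64 x 64 x 68 mm tall, origin at the centre of its underside
- stand_hole (a point): Centre of the mouth of the round 23 mm hole through the stand, in its top face 68 mm above the bench, z up. The driver hangs here: its collar rests on the top face and its blade ends 4 mm above the bench
- tube_clamp: Fixed steel tube clamp: bed 80 x 96 mm (x, y) and 10 mm thick, a channel along y on it, and a bridge along x over the channel, top 50 mm above the bench, through which the screw passes. Origin at the centre of its underside; about 70 mm tall with the screw
- slot (a point): Middle of the floor of the slot in the screw's head; x along the slot, z up. Steel head 24 mm in diameter, axis vertical, standing over the middle of the bridge. The slot runs right across it, 4.5 mm wide, 5 mm deep (head top 5 mm above this point). Heading differs from start to start
- clamp_screw: The clamping screw, origin as slot. Clockwise from above it goes down 4 mm per radian; the driver must follow it down. About 0.09 N m (held still between small turns) turns it free; with the pad on the tube each newton of clamping takes 0.004 N m more (0.15 N m for 15 N; each newton of press while turning saves 0.004). Self-locking: it keeps its grip when the driver leaves
- spindle: The screw's 9 mm spindle below its head, origin on its axis, 38 mm below the slot's floor; goes down with the screw. On its lower end a round brass pad, 14 mm in diameter, with a stiff spring behind it. How far the pad projects differs by millimetres from start to start: it meets the tube after 0.1 to 1.0 rad of the screw's turning, which must be felt; then the force climbs over the next few tenths of a radian
- tube: Loose piece of brass tube, 14 mm in diameter, 62 mm long, lying in the clamp's channel along its own y, 10 mm above the bench. Origin at the middle of its underside
- screwdriver: short loose screwdriver lying flat, 140 mm long, a bystander with a round-tipped thin shank, no use for this screw
- mouthpiece: brass trumpet mouthpiece lying flat, 85 mm long, bystander
- valve_cap: small brass ring cap, 22 mm across, bystander
- mallet: hide mallet lying flat, 219 mm long, bystander
Things that resemble listed ones, but are neither listed nor needed, are in the scene too. Leave any green or pink look-alike of the driver_stand alone.

How it is judged:
On the way, in this order (a step that is already met when the one before it is completed fails the run):
1. the driver is lifted out of the stand (height (world z) of driver_tip above 0.07 m), for 0.1 s.
2. the driver's blade is seated upright in the screw's slot, the tube not yet gripped (z of driver_tip in the frame of clamp_screw below 0.003 m and horizontal distance between driver_tip and clamp_screw below 0.004 m and angle between driver_tip's own z axis and vertical below 0.15 rad and contact force between spindle and tube below 3 N), for 0.1 s.
3. with the blade still seated, the pad bears on the tube with more than 8 N (z of driver_tip in the frame of clamp_screw below 0.003 m and horizontal distance between driver_tip and clamp_screw below 0.004 m and contact force between spindle and tube above 8 N), for 0.1 s.
At the end, for the whole second after the job is handed in: The pad presses on the tube with 8 to 25 N without the driver; the tube is within 6 mm of where it lay; the driver stands released and upright (within 7 degrees) in the stand's hole, its collar down on the stand (tip under 8 mm above the bench) (contact force between spindle and tube between 8 and 25 N and horizontal distance between driver_tip and stand_hole below 0.012 m and height (world z) of driver_tip below 0.008 m and angle between driver_handle's own z axis and vertical below 0.12 rad and distance of tube from where it was at the start of the episode below 0.006 m); the robot touches nothing.
It fails at once if the tube is squeezed with more than 25 N (contact force between spindle and tube above 25 N).
It fails at once if something presses on the screw with more than 60 N in all (contact force between clamp_screw and anything else above 60 N).
It fails at once if the fingers touch the screw (contact force between the fingers and clamp_screw above 1 N).
It fails at once if a bystanding tool or part is moved by more than 30 mm (distance of any of screwdriver, mouthpiece, valve_cap, mallet from where it was at the start of the episode above 0.03 m).
It also fails if it takes over 72 s, if anything falls off the work surface, if the arm or the gripper's body presses on something with over 40 N, if the wrist force passes 120 N, or if a joint passes its speed limit or range.

ROBOT

A 6-joint arm with a two-finger parallel gripper is mounted at the origin on a cart in front of the work surface, level with it; the furniture and walls round the work are solid. World frame = base frame: x ahead of the robot, y to its left, z up, the work surface at z = 0. Lengths are in m, angles in rad, forces in N, time in s.
With the tool pointing down it reaches from about 0.35 to 0.775 m from the base axis. Payload 5.5 kg.
Tool frame: the origin (TCP) lies at the very end of the fingers, on their centre line; the grasp point (between the pads) lies 19 mm behind it; z points along the fingers, y is the direction in which the jaws open and shut (so a half turn about z gives the same grasp; the last joint's range is limited). The gripper opens to 85 mm and grips with 20 to 120 N. Pads are 22 mm wide; open, the fingers measure 114 mm over their backs; the gripper's body (76 mm by 85 mm) begins 54 mm behind the grasp point. The pads swing forward as they close: fully open they stand 13 mm farther back than shut.
Start: joints at [-1.25, 0.313, 0.046, 1.304, 0, 1.431], TCP at [0.256, -0.515, 0.231] pointing down, gripper open.
Joint ranges: [-2.76, 2.76], [-0.86, 1.69], [-1.03, 1.26], [-2.2, 2.34], [-1.47, 1.5], [-3.14, 3.14]. Speed limits (rad/s): [2.57, 2.57, 3.14, 3.14, 3.14, 3.14].

INTERFACE

Orientations are given as a unit quaternion [w, x, y, z].
In Python, from workcell import env gives the robot as it stands. The module is installed in compiled form; this text tells all that it offers.
- The arm moves only by the shell command python3 -m pendant 'ROWS' [FORCE]. ROWS is JSON, a list of rows, each an object with "fingers": the finger opening in mm, from 0 to 85.4; "delta_pos": the shift along the tool's x, y, z in mm, a list of three; "angular": the turn, a rotation vector about the tool's x, y, z in rad, a list of three. In form: [{"fingers": fingers, "delta_pos": [x, y, z], "angular": [ax, ay, az]}, ...]. A call has 1 to 12 rows; each row shifts and turns the commanded pose from where the row before left it, along the tool's axes as they then stand; what a row does not reach is not made up. A row lasts 1/10 s, in which the tool goes at most 50 mm and 8.59 degrees, less where a joint would pass 70% of its speed; a pose out of reach is approached as far as the arm can. A call is refused whole if a number of a shift passes 50 or a number of a turn 0.15, either way. A call with a gripper value outside its range is refused whole. The fingers move at their own pace and stop on an object; FORCE is the grip in N (left out, the last holds). Time passes only in rows, so rows that do not move let the fingers close. It gives the time, the measured TCP pose, the force and the opening at its end, in the units of the state.
- env.get_state(): the state, without advancing time (a new reading comes with each control period).
- env.read_camera(name): name is "side" or "top"; returns the picture (400x640x3 uint8, blue, green, red); there is no depth.
- env.camera_params(name): a dict with "fx", "fy", "cx", "cy" (pixels), "view" (4x4, takes a point from world to camera coordinates). Camera axes: x right, y up, looking along -z (the intrinsics and any distortion apply to the point x, -y, -z); pixel columns grow to the right and rows downward; lengths in m; the calibration is good to about 2 mm. A picture is of the moment at which its call begins. camera_params takes no time and is no camera call.
- env.hand_in(): hands the job in, once; it reports no verdict.
The state is a dict: "clock": time; "joint_pos": joint angles; "qvel": joint speeds; "tau": joint torques, N m; "tcp_pos": TCP position; "orientation": TCP orientation; "wrist_force": force on the tool from outside, world axes, zero at the start; "ft_torque": the same for the moment, N m; "finger_gap": finger opening in m.
Only numpy, scipy, OpenCV 4.12 (cv2) and the standard library are available. Lean on these libraries where they do the work, as an engineer would, in place of code of your own. Each camera call takes 0.05 s, during which the arm holds its last target. There are 200 camera calls.

## Working session

There is one attempt and no reset: what is moved stays moved. The work goes in short steps, Python scripts to look and compute and a shell command to move; the robot and the scene stay as the last step left them, time stands still between calls to the robot, and variables do not carry over. Pictures are saved under pics/ and viewed, about 8 in all and at most 12, crops included, and the job is handed in when it is done.

```bash
mkdir -p pics; python3 - <<'E'
from workcell import env
import cv2,json
for n in("top","side"):
    cv2.imwrite(f"pics/{n}0.png",env.read_camera(n)); p=env.camera_params(n); print(n,p)
print(env.get_state())
E
```

```text
top {'fx': 440.61423620663857, 'fy': 440.61423620663857, 'cx': 315.39067454403164, 'cy': 202.33262626270712, 'view': array([[-0.20545851, -0.97865382,  0.00484872,  0.05910223],
       [ 0.95797773, -0.20009952,  0.20552092, -0.57223489],
       [-0.20016361,  0.04687099,  0.97864071, -0.93725443],
       [ 0.        ,  0.        ,  0.        ,  1.        ]])}
side {'fx': 490.87685771270844, 'fy': 490.87685771270844, 'cx': 324.2670728202923, 'cy': 197.91926134728914, 'view': array([[-0.97022229, -0.24192627,  0.01184843,  0.5181331 ],
       [ 0.16232105, -0.61310816,  0.77314311, -0.19363286],
       [-0.17977926,  0.75204392,  0.63412093, -1.06063164],
       [ 0.        ,  0.        ,  0.        ,  1.        ]])}
{'clock': 0.1, 'joint_pos': array([-1.24961530e+00,  3.13965792e-01,  4.50860145e-02,  1.30361961e+00,
        5.59493541e-05,  1.43118760e+00]), 'qvel': array([ 0.00079654, -0.00221433,  0.00309425,  0.00030051, -0.00104786,
       -0.00186965]), 'tau': array([ 1.97537360e-03, -4.81725883e+01,  2.99243689e+01,  1.27546513e-02,
       -1.22795223e-04, -1.96179350e-06]), 'tcp_pos': array([ 0.25553095, -0.51458222,  0.23047233]), 'orientation': array([-8.50561490e-04,  9.73575948e-01,  2.28361877e-01, -4.93417030e-05]), 'wrist_force': array([ 0.16519141,  0.02693489, -0.22298111]), 'ft_torque': array([-0.01393318, -0.06247856,  0.01745278]), 'finger_gap': 0.08551422876243865}
```

View pics/top0.png

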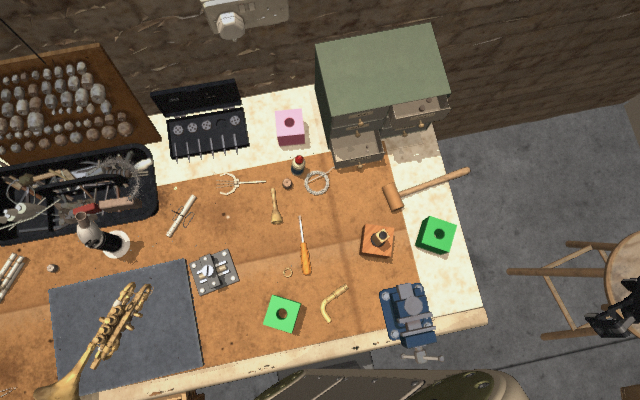

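View pics/side0.png

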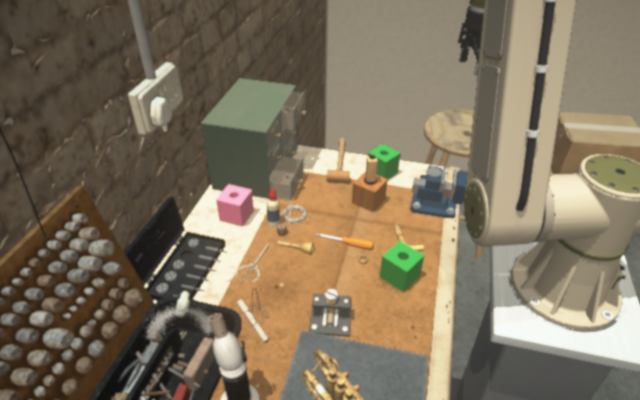

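The driver in its orange-brown stand is at about (378,240) in the top view and (370,180) in the side view. The clamp is at (214,271) in the top view and (331,310) in the side view. I'll enlarge these four areas.

```bash
python3 - <<'E'
import cv2,numpy as np
t=cv2.imread("pics/top0.png");s=cv2.imread("pics/side0.png")
def c(i,x,y,w=66,h=50):return cv2.resize(i[y:y+h,x:x+w],(w*6,h*6),interpolation=cv2.INTER_CUBIC)
cv2.imwrite("pics/crop1.png",np.vstack([np.hstack([c(t,345,212),c(t,182,246)]),np.hstack([c(s,340,148,66,62)[:300],c(s,298,284)])]))
E
```

```text
(no output)
```

View pics/crop1.png

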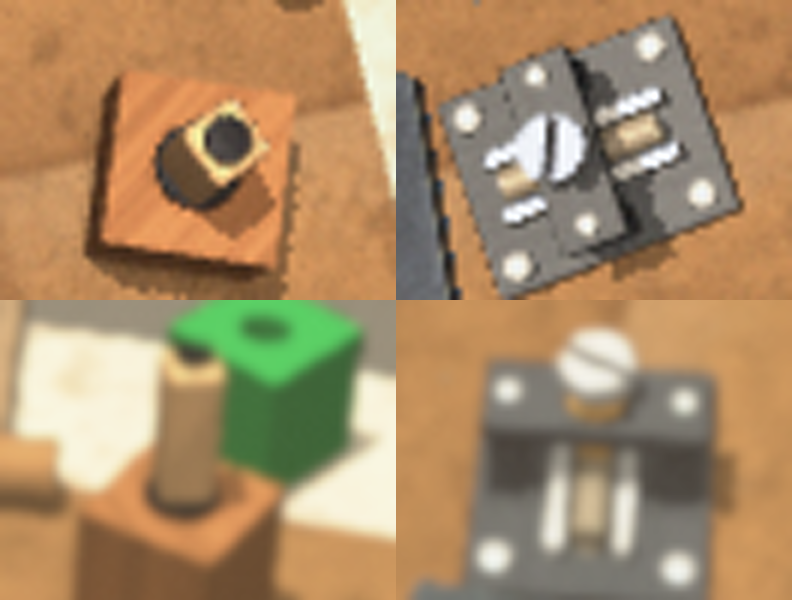

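```bash
cat > h.py <<'E'
from workcell import env
import numpy as np, cv2
def ray(n,u,v):
    p=env.camera_params(n);V=p["view"];R,t=V[:3,:3],V[:3,3]
    d=np.array([(u-p["cx"])/p["fx"],-(v-p["cy"])/p["fy"],-1.])
    return -R.T@t, R.T@d
def onz(n,u,v,z):
    o,d=ray(n,u,v); return o+d*(z-o[2])/d[2]
def tri(a,b):
    (o1,d1),(o2,d2)=ray("top",*a),ray("side",*b)
    s=np.linalg.lstsq(np.stack([d1,-d2],1),o2-o1,rcond=None)[0]
    p,q=o1+s[0]*d1,o2+s[1]*d2
    return (p+q)/2,np.linalg.norm(p-q)
def proj(n,P):
    p=env.camera_params(n);c=p["view"]@np.append(P,1); return p["cx"]+p["fx"]*c[0]/-c[2],p["cy"]+p["fy"]*c[1]/c[2]
def crop(p,ox,oy,k=6): return ((p[0]+.5)/k-.5+ox,(p[1]+.5)/k-.5+oy)
E
python3 - <<'E'
from h import *
np.set_printoptions(precision=4,suppress=True)
T=lambda x,y:crop((x,y),345,212)
C=lambda x,y:crop((x-396,y),182,246)
SD=lambda x,y:crop((x,y-300),340,148)
SC=lambda x,y:crop((x-396,y-300),298,284)
print("cap",onz("top",*T(228,138),.143)); print("cap tri",tri(T(228,138),SD(194,353)))
sq=[onz("top",*T(*q),.139)for q in[(232,102),(270,148),(225,185),(187,140)]]
print(np.mean(sq,0));print("handle edge deg",[(np.degrees(np.arctan2(*(sq[(i+1)%4]-sq[i])[[1,0]])),np.linalg.norm(sq[(i+1)%4]-sq[i])) for i in range(4)])
st=[onz("top",*T(*q),.068)for q in[(122,72),(297,95),(272,270),(102,243)]]
print("stand",np.mean(st,0),[(np.degrees(np.arctan2(*(st[(i+1)%4]-st[i])[[1,0]])),np.linalg.norm(st[(i+1)%4]-st[i])) for i in range(4)])
print("slot tri",tri(C(551,148),SC(598,361)))
print("slot z.07",onz("top",*C(551,148),.07),onz("side",*SC(598,361),.07))
for n,a,b in(("top",C(553,118),C(548,178)),("side",SC(566,344),SC(633,380))):
    d=onz(n,*b,.07)-onz(n,*a,.07);print("slot head",np.degrees(np.arctan2(d[1],d[0])),np.linalg.norm(d))
b=[onz("top",*C(*q),.012)for q in[(467,119),(650,45),(700,193),(516,266)]]
print("clamp",np.mean(b,0),[(np.degrees(np.arctan2(*(b[(i+1)%4]-b[i])[[1,0]])),np.linalg.norm(b[(i+1)%4]-b[i])) for i in range(4)])
g=[onz("top",*C(*q),.053) for q in[(536,77),(587,224)]];print("bridge mid",np.mean(g,0))
# color refinement: white head centroid, orange etc.
t=env.read_camera("top");roi=t[255:290,195:235].astype(int)
m=(roi.min(2)>185).astype(np.uint8);n,l,s,c=cv2.connectedComponentsWithStats(m)
for i in range(1,n):
    if s[i,4]>8:print(s[i],c[i]+[195,255])
E
```

```text
cap [ 0.4614 -0.1757  0.143 ]
cap tri (array([ 0.4612, -0.1755,  0.144 ]), np.float64(0.00018761005523528786))
[ 0.4598 -0.1761  0.139 ]
handle edge deg [(np.float64(-153.6196496901395), np.float64(0.020137738436305327)), (np.float64(116.93439935269939), np.float64(0.020202487624386235)), (np.float64(27.22279644830676), np.float64(0.019815586831956698)), (np.float64(-62.16708410581857), np.float64(0.020499477674051306))]
stand [ 0.4598 -0.1759  0.068 ] [(np.float64(-109.40459390382333), np.float64(0.0650636377801892)), (np.float64(158.03282710019587), np.float64(0.06542803925182732)), (np.float64(69.13539163812818), np.float64(0.06255180928089586)), (np.float64(-19.757864246188333), np.float64(0.06377004589741302))]
slot tri (array([0.4708, 0.2005, 0.0708]), np.float64(0.00025754650114847834))
slot z.07 [0.4708 0.2007 0.07  ] [0.4711 0.1999 0.07  ]
slot head 166.2104239692366 0.02143324004950925
slot head 159.8040359187657 0.025941825246191555
clamp [0.4715 0.2018 0.012 ] [(np.float64(-79.49636027776756), np.float64(0.07444517157358004)), (np.float64(-171.0007370272889), np.float64(0.06021906865793423)), (np.float64(99.8407754501292), np.float64(0.07383514016958069)), (np.float64(9.571086749442783), np.float64(0.05935198205748132))]
bridge mid [0.471  0.2008 0.053 ]
[24  6  7  4 17] [221.8824 262.4706]
[ 2 10 10 11 53] [203.0189 270.3774]
[13 10  5 11 36] [210.1389 270.2778]
[28 15  6  4 14] [225.5714 271.6429]
[36 21  4  4 14] [232.5    277.7143]
[ 5 24  7  4 16] [202.6875 280.5625]
```

```bash
python3 -m pendant '[{"fingers":85,"delta_pos":[27.8,-17.7,0],"angular":[0,0,0]},{"fingers":85,"delta_pos":[27.8,-17.7,0],"angular":[0,0,0]},{"fingers":85,"delta_pos":[27.8,-17.7,0],"angular":[0,0,0]},{"fingers":85,"delta_pos":[27.8,-17.7,0],"angular":[0,0,0]},{"fingers":85,"delta_pos":[27.8,-17.7,0],"angular":[0,0,0]},{"fingers":85,"delta_pos":[27.8,-17.7,0],"angular":[0,0,0]},{"fingers":85,"delta_pos":[27.8,-17.7,0],"angular":[0,0,0]},{"fingers":85,"delta_pos":[27.8,-17.7,0],"angular":[0,0,0]},{"fingers":85,"delta_pos":[27.8,-17.7,0],"angular":[0,0,0]},{"fingers":85,"delta_pos":[27.8,-17.7,0],"angular":[0,0,0]},{"fingers":85,"delta_pos":[27.8,-17.7,0],"angular":[0,0,0]},{"fingers":85,"delta_pos":[27.8,-17.7,0],"angular":[0,0,0]}]' 60
python3 -m pendant '[{"fingers":85,"delta_pos":[0,0,0],"angular":[0,0,-0.15]},{"fingers":85,"delta_pos":[0,0,0],"angular":[0,0,-0.15]},{"fingers":85,"delta_pos":[0,0,0],"angular":[0,0,-0.15]},{"fingers":85,"delta_pos":[0,0,0],"angular":[0,0,-0.15]},{"fingers":85,"delta_pos":[0,0,0],"angular":[0,0,-0.15]},{"fingers":85,"delta_pos":[0,0,0],"angular":[0,0,-0.15]},{"fingers":85,"delta_pos":[0,0,0],"angular":[0,0,-0.15]},{"fingers":85,"delta_pos":[0,0,0],"angular":[0,0,-0.15]},{"fingers":85,"delta_pos":[0,0,0],"angular":[0,0,-0.15]},{"fingers":85,"delta_pos":[0,0,0],"angular":[0,0,-0.15]},{"fingers":85,"delta_pos":[0,0,0],"angular":[0,0,-0.15]}]'
python3 -m pendant '[{"fingers":85,"delta_pos":[0,0,0],"angular":[0,0,-0.15]},{"fingers":85,"delta_pos":[0,0,0],"angular":[0,0,-0.15]},{"fingers":85,"delta_pos":[0,0,0],"angular":[0,0,-0.15]},{"fingers":85,"delta_pos":[0,0,0],"angular":[0,0,-0.15]},{"fingers":85,"delta_pos":[0,0,0],"angular":[0,0,-0.15]},{"fingers":85,"delta_pos":[0,0,0],"angular":[0,0,-0.15]},{"fingers":85,"delta_pos":[0,0,0],"angular":[0,0,-0.15]},{"fingers":85,"delta_pos":[0,0,0],"angular":[0,0,-0.15]},{"fingers":85,"delta_pos":[0,0,0],"angular":[0,0,-0.15]},{"fingers":85,"delta_pos":[0,0,0],"angular":[0,0,-0.15]},{"fingers":85,"delta_pos":[0,0,0],"angular":[0,0,0]},{"fingers":85,"delta_pos":[0,0,0],"angular":[0,0,0]}]'
cat >> h.py <<'E'
from scipy.spatial.transform import Rotation as Ro
def st():
    s=env.get_state();w,x,y,z=s["orientation"];R=Ro.from_quat([x,y,z,w]).as_matrix()
    np.set_printoptions(precision=4,suppress=True)
    print("t",round(s["clock"],2),"tcp",s["tcp_pos"],"hx",np.degrees(np.arctan2(R[1,0],R[0,0])).round(2),"z",R[:,2],"F",s["wrist_force"].round(2),"M",s["ft_torque"].round(3),"gap",s["finger_gap"].round(4),"q",s["joint_pos"].round(3))
    return s,R
def to(P):
    s,R=st();print("tool mm to go",(1000*R.T@(np.array(P)-s["tcp_pos"])).round(1))
E
python3 -c "
from h import *
to([.4602,-.1758,.087])"
```

```text
clock: 1.35
tcp_pos: [0.4604, -0.1751, 0.2311]
orientation: [-0.0, 0.974, 0.228, -0.0]
wrist_force: [0.3, -0.8, 0.5]
finger_gap: 0.0852
clock: 2.45
tcp_pos: [0.4598, -0.1764, 0.231]
orientation: [-0.0, 0.49, 0.872, -0.0]
wrist_force: [0.1, -0.3, -1.5]
finger_gap: 0.0848
clock: 3.65
tcp_pos: [0.4599, -0.1764, 0.2311]
orientation: [-0.0, -0.231, 0.973, 0.0]
wrist_force: [0.1, -0.1, 0.2]
finger_gap: 0.0851Traceback (most recent call last):
  File "<string>", line 3, in <module>
    to([.4602,-.1758,.087])
    ~~^^^^^^^^^^^^^^^^^^^^^
  File "h.py", line 24, in to
    s,R=st();print("tool mm to go",(1000*R.T@(np.array(P)-s["tcp_pos"])).round(1))
        ~~^^
  File "h.py", line 21, in st
    print("t",round(s["clock"],2),"tcp",s["tcp_pos"],"hx",np.degrees(np.arctan2(R[1,0],R[0,0])).round(2),"z",R[:,2],"F",s["wrist_force"].round(2),"M",s["ft_torque"].round(3),"gap",s["finger_gap"].round(4),"q",s["joint_pos"].round(3))
                                                                                                                                                                                    ^^^^^^^^^^^^^^^^^^^^^
AttributeError: 'float' object has no attribute 'round'
```

```bash
sed -i 's/s\["finger_gap"\].round(4)/round(s["finger_gap"],4)/' h.py
python3 -m pendant '[{"fingers":85,"delta_pos":[0,0,14.4],"angular":[0,0,0]},{"fingers":85,"delta_pos":[0,0,14.4],"angular":[0,0,0]},{"fingers":85,"delta_pos":[0,0,14.4],"angular":[0,0,0]},{"fingers":85,"delta_pos":[0,0,14.4],"angular":[0,0,0]},{"fingers":85,"delta_pos":[0,0,14.4],"angular":[0,0,0]},{"fingers":85,"delta_pos":[0,0,14.4],"angular":[0,0,0]},{"fingers":85,"delta_pos":[0,0,14.4],"angular":[0,0,0]},{"fingers":85,"delta_pos":[0,0,14.4],"angular":[0,0,0]},{"fingers":85,"delta_pos":[0,0,14.4],"angular":[0,0,0]},{"fingers":85,"delta_pos":[0,0,14.4],"angular":[0,0,0]}]' 60
python3 -m pendant '[{"fingers":10,"delta_pos":[0,0,0],"angular":[0,0,0]},{"fingers":10,"delta_pos":[0,0,0],"angular":[0,0,0]},{"fingers":10,"delta_pos":[0,0,0],"angular":[0,0,0]},{"fingers":10,"delta_pos":[0,0,0],"angular":[0,0,0]},{"fingers":10,"delta_pos":[0,0,0],"angular":[0,0,0]},{"fingers":10,"delta_pos":[0,0,0],"angular":[0,0,0]},{"fingers":10,"delta_pos":[0,0,0],"angular":[0,0,0]},{"fingers":10,"delta_pos":[0,0,0],"angular":[0,0,0]},{"fingers":10,"delta_pos":[0,0,0],"angular":[0,0,0]},{"fingers":10,"delta_pos":[0,0,0],"angular":[0,0,0]},{"fingers":10,"delta_pos":[0,0,0],"angular":[0,0,0]}]' 60
python3 -c "
from h import *
st()"
```

```text
clock: 4.65
tcp_pos: [0.46, -0.1765, 0.0867]
orientation: [-0.0, -0.231, 0.973, -0.0]
wrist_force: [-0.2, 0.1, -0.7]
finger_gap: 0.0851
clock: 5.75
tcp_pos: [0.4607, -0.1768, 0.0882]
orientation: [0.001, -0.232, 0.973, -0.001]
wrist_force: [-0.3, 0.7, 5.9]
finger_gap: 0.0232
t 5.75 tcp [ 0.4607 -0.1768  0.0882] hx -153.12 z [ 0.0017 -0.001  -1.    ] F [-0.27  0.66  5.87] M [0.159 0.158 0.015] gap 0.0232 q [-0.529  0.25  -0.409  0.91   0.    -0.998]
```

```bash

python3 -m pendant '[{"fingers":10,"delta_pos":[0,0,-5],"angular":[0,0,0]},{"fingers":10,"delta_pos":[0,0,-10],"angular":[0,0,0]},{"fingers":10,"delta_pos":[0,0,-15],"angular":[0,0,0]},{"fingers":10,"delta_pos":[0,0,-15],"angular":[0,0,0]},{"fingers":10,"delta_pos":[0,0,-15],"angular":[0,0,0]},{"fingers":10,"delta_pos":[0,0,-15],"angular":[0,0,0]},{"fingers":10,"delta_pos":[0,0,-15],"angular":[0,0,0]},{"fingers":10,"delta_pos":[0,0,-15],"angular":[0,0,0]},{"fingers":10,"delta_pos":[0,0,-10],"angular":[0,0,0]},{"fingers":10,"delta_pos":[0,0,-5],"angular":[0,0,0]},{"fingers":10,"delta_pos":[0,0,0],"angular":[0,0,0]}]' 80
python3 - <<'E'
from h import *
s,R=st()
P=s["tcp_pos"]
i=env.read_camera("side");j=env.read_camera("top")
cv2.imwrite("pics/side1.png",i);cv2.imwrite("pics/top1.png",j)
tip=P+[0,0,-.0832]
print(proj("side",tip),proj("top",tip))
u,v=map(int,proj("side",tip));a=i[v-65:v+35,u-40:u+40]
u2,v2=map(int,proj("top",tip));b=j[v2-50:v2+50,u2-40:u2+40]
print(u-40,v-65,u2-40,v2-50)
cv2.imwrite("pics/crop2.png",np.hstack([cv2.resize(x,(400,500),interpolation=cv2.INTER_CUBIC)for x in(a,b)]))
E
```

```text
clock: 6.85
tcp_pos: [0.4603, -0.1766, 0.2079]
orientation: [0.0, -0.232, 0.973, -0.0]
wrist_force: [-0.1, 0.3, -1.8]
finger_gap: 0.0231
t 6.85 tcp [ 0.4603 -0.1766  0.2079] hx -153.12 z [ 0.0009 -0.0006 -1.    ] F [-0.12  0.3  -1.81] M [-0.03   0.002  0.048] gap 0.0231 q [-0.529  0.163 -0.207  1.2   -0.    -0.999]
(np.float64(371.73120236599084), np.float64(162.743813264673)) (np.float64(381.8006524328089), np.float64(236.16637525326203))
331 97 341 186
```

View pics/crop2.png

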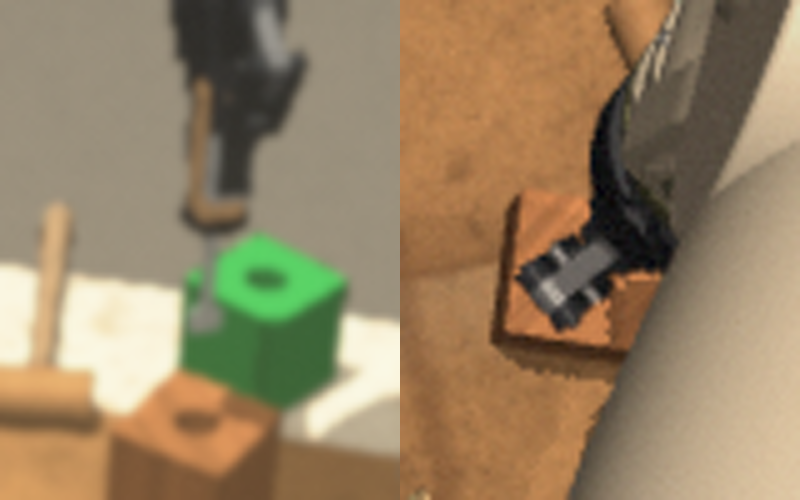

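The side view shows the blade at about (372,161), roughly 6.5 px (15 mm) wide. That puts its width along the 27° heading, parallel to tool x. Next I'll refine the slot's heading and centre in both views.

```bash
python3 - <<'E'
from h import *
np.set_printoptions(precision=4,suppress=True)
# sample the head's top disc onto a metric grid (0.25mm) at z and find dark line
for n,f in(("top","pics/top1.png"),("side","pics/side1.png")):
    g=cv2.cvtColor(cv2.imread(f),cv2.COLOR_BGR2GRAY).astype(np.float32)
    z=.0708; c=np.array([.4709,.2003]); k=np.arange(-18,18,.25)/1000
    X,Y=np.meshgrid(c[0]+k,c[1]+k,indexing="ij")
    uv=np.array([proj(n,(x,y,z)) for x,y in zip(X.ravel(),Y.ravel())],np.float32).reshape(*X.shape,2)
    m=cv2.remap(g,uv[...,0],uv[...,1],cv2.INTER_CUBIC)
    cv2.imwrite(f"pics/rect_{n}.png",cv2.resize(np.clip(m,0,255),None,fx=2.7,fy=2.7))
    best=[]
    for a in np.radians(np.arange(120,210,2)):
        for o in np.arange(-4,4.1,.25):
            l=np.arange(-8,8.1,.5); px=(l*np.cos(a)-o*np.sin(a))/.25+72; py=(l*np.sin(a)+o*np.cos(a))/.25+72
            best.append((cv2.remap(m,px.astype(np.float32)[None]*0+py.astype(np.float32)[None],px.astype(np.float32)[None],cv2.INTER_LINEAR).mean(),np.degrees(a),o))
    best.sort();print(n,[tuple(np.round(b,2)) for b in best[:8]])
a=cv2.imread("pics/rect_top.png");b=cv2.imread("pics/rect_side.png");cv2.imwrite("pics/rect.png",np.hstack([a,b]))
E
```

```text
Traceback (most recent call last):
  File "h.py", line 15, in proj
    p=env.camera_params(n);c=p["view"]@np.append(P,1); return p["cx"]+p["fx"]*c[0]/-c[2],p["cy"]+p["fy"]*c[1]/c[2]
ValueError: time passes only in moves, steps and waits
```

```bash
sed -i 's/env.camera_params(n);/PAR(n);/; 2a import functools\nPAR=functools.cache(env.camera_params)' h.py
cat > slot.py <<'E'
from h import *
import sys
np.set_printoptions(precision=4,suppress=True)
for n,f in(("top",sys.argv[1]),("side",sys.argv[2])):
    g=cv2.cvtColor(cv2.imread(f),cv2.COLOR_BGR2GRAY).astype(np.float32)
    z=.0708; c=np.array([.4709,.2003]); k=np.arange(-18,18,.25)/1000
    X,Y=np.meshgrid(c[0]+k,c[1]+k,indexing="ij")
    uv=np.array([proj(n,(x,y,z)) for x,y in zip(X.ravel(),Y.ravel())],np.float32).reshape(*X.shape,2)
    m=cv2.remap(g,uv[...,0],uv[...,1],cv2.INTER_CUBIC)
    cv2.imwrite(f"pics/rect_{n}.png",cv2.resize(np.clip(m,0,255),None,fx=2.7,fy=2.7))
    best=[]
    for a in np.radians(np.arange(120,210,2)):
        for o in np.arange(-4,4.1,.25):
            l=np.arange(-8,8.1,.5); px=(l*np.cos(a)-o*np.sin(a))/.25+72; py=(l*np.sin(a)+o*np.cos(a))/.25+72
            best.append((cv2.remap(m,py.astype(np.float32)[None],px.astype(np.float32)[None],cv2.INTER_LINEAR).mean(),np.degrees(a),o))
    best.sort();print(n,[tuple(np.round(b,2).tolist()) for b in best[:8]])
a=cv2.imread("pics/rect_top.png");b=cv2.imread("pics/rect_side.png");cv2.imwrite("pics/rect.png",np.hstack([a,b]))
E
python3 slot.py pics/top1.png pics/side1.png
```

```text
top [(55.13, 168.0, -0.75), (55.69, 170.0, -0.75), (56.19, 166.0, -0.75), (56.27, 168.0, -1.0), (57.1, 170.0, -1.0), (57.19, 166.0, -1.0), (57.96, 168.0, -0.5), (58.09, 172.0, -0.75)]
side [(190.59, 166.0, -0.25), (190.73, 164.0, -0.25), (190.75, 168.0, -0.25), (190.82, 166.0, -0.5), (190.97, 168.0, -0.5), (190.97, 164.0, -0.5), (191.05, 166.0, 0.0), (191.16, 162.0, -0.25)][ WARN:0@0.427] global loadsave.cpp:1063 imwrite_ Unsupported depth image for selected encoder is fallbacked to CV_8U.
```

View pics/rect.png

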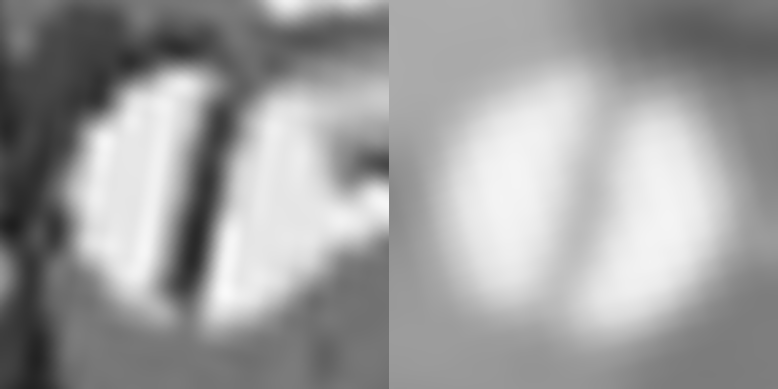

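The slot shows clearly in both rectified views: heading about 167°, centre near (0.471, 0.2008). I'll carry the driver there and align it.

```bash

python3 -m pendant '[{"fingers":10,"delta_pos":[-8,15,0],"angular":[0,0,0]},{"fingers":10,"delta_pos":[-16.4,30.2,0],"angular":[0,0,0]},{"fingers":10,"delta_pos":[-16.4,30.2,0],"angular":[0,0,0]},{"fingers":10,"delta_pos":[-16.4,30.2,0],"angular":[0,0,0]},{"fingers":10,"delta_pos":[-16.4,30.2,0],"angular":[0,0,0]},{"fingers":10,"delta_pos":[-16.4,30.2,0],"angular":[0,0,0]},{"fingers":10,"delta_pos":[-16.4,30.2,0],"angular":[0,0,0]},{"fingers":10,"delta_pos":[-16.4,30.2,0],"angular":[0,0,0]},{"fingers":10,"delta_pos":[-16.4,30.2,0],"angular":[0,0,0]},{"fingers":10,"delta_pos":[-16.4,30.2,0],"angular":[0,0,0]},{"fingers":10,"delta_pos":[-16.4,30.2,0],"angular":[0,0,0]},{"fingers":10,"delta_pos":[-8.4,15.2,0],"angular":[0,0,0]}]'
python3 -m pendant '[{"fingers":10,"delta_pos":[0,0,0],"angular":[0,0,0.139]},{"fingers":10,"delta_pos":[0,0,0],"angular":[0,0,0.139]},{"fingers":10,"delta_pos":[0,0,0],"angular":[0,0,0.139]},{"fingers":10,"delta_pos":[0,0,0],"angular":[0,0,0.139]},{"fingers":10,"delta_pos":[0,0,0],"angular":[0,0,0.139]},{"fingers":10,"delta_pos":[0,0,0],"angular":[0,0,0]},{"fingers":10,"delta_pos":[0,0,0],"angular":[0,0,0]},{"fingers":10,"delta_pos":[0,0,0],"angular":[0,0,0]}]'
python3 -c "
from h import *
to([.471,.2008,.165])"
```

```text
clock: 8.15
tcp_pos: [0.47, 0.2037, 0.2063]
orientation: [-0.001, -0.234, 0.972, 0.0]
wrist_force: [1.2, -0.6, -0.5]
finger_gap: 0.0232
clock: 8.95
tcp_pos: [0.4705, 0.2013, 0.2069]
orientation: [-0.0, 0.112, 0.994, -0.0]
wrist_force: [0.7, 0.1, -1.6]
finger_gap: 0.0227
t 8.95 tcp [0.4705 0.2013 0.2069] hx 167.19 z [-0.0007 -0.0003 -1.    ] F [ 0.72  0.11 -1.59] M [-0.04   0.051 -0.028] gap 0.0227 q [ 0.247  0.201 -0.163  1.208 -0.     0.471]
tool mm to go [-0.6 -0.4 41.9]
```

```bash

python3 -m pendant '[{"fingers":10,"delta_pos":[-0.6,-0.4,9],"angular":[0,0,0]},{"fingers":10,"delta_pos":[0,0,9],"angular":[0,0,0]},{"fingers":10,"delta_pos":[0,0,9],"angular":[0,0,0]},{"fingers":10,"delta_pos":[0,0,9],"angular":[0,0,0]},{"fingers":10,"delta_pos":[0,0,9],"angular":[0,0,0]},{"fingers":10,"delta_pos":[0,0,0],"angular":[0,0,0]},{"fingers":10,"delta_pos":[0,0,0],"angular":[0,0,0]}]'
python3 - <<'E'
from h import *
st()
i=env.read_camera("side");j=env.read_camera("top")
cv2.imwrite("pics/side2.png",i);cv2.imwrite("pics/top2.png",j)
a=i[265:330,300:365];b=j[235:300,180:245]
cv2.imwrite("pics/crop3.png",np.hstack([cv2.resize(x,(400,400),interpolation=cv2.INTER_CUBIC)for x in(a,b)]))
E
```

```text
clock: 9.65
tcp_pos: [0.4711, 0.2008, 0.162]
orientation: [-0.0, 0.113, 0.994, -0.0]
wrist_force: [0.5, 0.2, 0.0]
finger_gap: 0.0235
t 9.65 tcp [0.4711 0.2008 0.162 ] hx 167.06 z [-0.0005 -0.0002 -1.    ] F [0.54 0.24 0.05] M [0.049 0.    0.056] gap 0.0235 q [ 0.246  0.225 -0.245  1.101 -0.     0.472]
```

View pics/crop3.png

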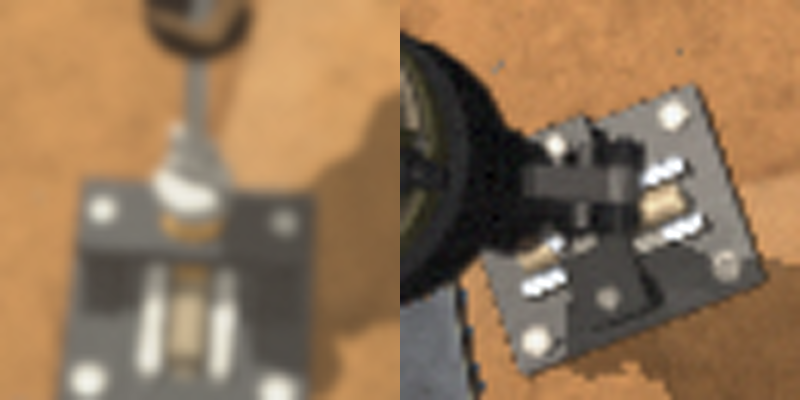

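```bash
python3 -c "
from h import *
print(proj('side',(.4711,.2008,.078)),'seen',(300+196/6.15,265+160/6.15),'head',proj('side',(.471,.2008,.0708)),'seen x',300+191.5/6.15)"
python3 -m pendant '[{"fingers":10,"delta_pos":[0,0,2],"angular":[0,0,0]},{"fingers":10,"delta_pos":[0,0,2],"angular":[0,0,0]},{"fingers":10,"delta_pos":[0,0,1],"angular":[0,0,0]},{"fingers":10,"delta_pos":[0,0,1],"angular":[0,0,0]},{"fingers":10,"delta_pos":[0,0,1],"angular":[0,0,0]},{"fingers":10,"delta_pos":[0,0,1],"angular":[0,0,0]},{"fingers":10,"delta_pos":[0,0,0],"angular":[0,0,0]}]'
python3 -m pendant '[{"fingers":10,"delta_pos":[0,0,0.5],"angular":[0,0,0]},{"fingers":10,"delta_pos":[0,0,0.5],"angular":[0,0,0]},{"fingers":10,"delta_pos":[0,0,0],"angular":[0,0,0]}]'

```

```text
(np.float64(331.23224190703945), np.float64(291.41869061119934)) seen (331.869918699187, 291.0162601626016) head (np.float64(331.20493466544946), np.float64(293.8573757475143)) seen x 331.1382113821138
clock: 10.45
tcp_pos: [0.4711, 0.2008, 0.1541]
orientation: [-0.0, 0.113, 0.994, -0.0]
wrist_force: [-0.8, 0.5, -1.1]
finger_gap: 0.0231
clock: 10.75
tcp_pos: [0.4712, 0.2009, 0.1532]
orientation: [0.0, 0.113, 0.994, -0.0]
wrist_force: [1.3, 0.7, -0.6]
finger_gap: 0.023
```

```bash

python3 -m pendant '[{"fingers":10,"delta_pos":[-1,0,0.5],"angular":[0,0,0]},{"fingers":10,"delta_pos":[0,0,0.5],"angular":[0,0,0]},{"fingers":10,"delta_pos":[0,0,0.5],"angular":[0,0,0]},{"fingers":10,"delta_pos":[0,0,0],"angular":[0,0,0]}]'
python3 -m pendant '[{"fingers":10,"delta_pos":[0,0,0.5],"angular":[0,0,0]},{"fingers":10,"delta_pos":[0,0,0.5],"angular":[0,0,0]},{"fingers":10,"delta_pos":[0,0,0],"angular":[0,0,0]}]'
python3 -m pendant '[{"fingers":10,"delta_pos":[0,0,0.5],"angular":[0,0,0]},{"fingers":10,"delta_pos":[0,0,0.5],"angular":[0,0,0]},{"fingers":10,"delta_pos":[0,0,0],"angular":[0,0,0]}]'

```

```text
clock: 11.15
tcp_pos: [0.4721, 0.2006, 0.1517]
orientation: [-0.0, 0.113, 0.994, -0.0]
wrist_force: [0.5, 0.1, -1.5]
finger_gap: 0.0231
clock: 11.45
tcp_pos: [0.4722, 0.2006, 0.1507]
orientation: [-0.0, 0.113, 0.994, -0.0]
wrist_force: [-0.1, 0.7, -1.4]
finger_gap: 0.0234
clock: 11.75
tcp_pos: [0.4721, 0.2006, 0.1497]
orientation: [-0.0, 0.113, 0.994, -0.0]
wrist_force: [-0.1, -0.1, -1.5]
finger_gap: 0.0235
```

```bash

python3 -m pendant '[{"fingers":10,"delta_pos":[0,0,0.5],"angular":[0,0,0]},{"fingers":10,"delta_pos":[0,0,0.5],"angular":[0,0,0]},{"fingers":10,"delta_pos":[0,0,0],"angular":[0,0,0]}]'
python3 -m pendant '[{"fingers":10,"delta_pos":[0,0,0.5],"angular":[0,0,0]},{"fingers":10,"delta_pos":[0,0,0.3],"angular":[0,0,0]},{"fingers":10,"delta_pos":[0,0,0],"angular":[0,0,0]}]'
python3 -c "
from h import *
st()"

```

```text
clock: 12.05
tcp_pos: [0.4721, 0.2006, 0.1487]
orientation: [-0.0, 0.113, 0.994, -0.0]
wrist_force: [0.6, 0.5, -0.6]
finger_gap: 0.0232
clock: 12.35
tcp_pos: [0.4723, 0.2007, 0.1484]
orientation: [0.0, 0.113, 0.994, 0.0]
wrist_force: [-0.6, -0.2, 4.0]
finger_gap: 0.0231
t 12.35 tcp [0.4723 0.2007 0.1484] hx 167.06 z [ 0.0006 -0.     -1.    ] F [-0.65 -0.23  4.02] M [-0.129  0.319 -0.04 ] gap 0.0231 q [ 0.245  0.235 -0.267  1.068 -0.     0.471]
```

```bash
cat > m.py <<'E'
from h import *
st()
E
python3 -m pendant '[{"fingers":10,"delta_pos":[0,0,0],"angular":[0,0,0.05]},{"fingers":10,"delta_pos":[0,0,0],"angular":[0,0,0]},{"fingers":10,"delta_pos":[0,0,0],"angular":[0,0,0]}]'; python3 m.py
python3 -m pendant '[{"fingers":10,"delta_pos":[0,0,0],"angular":[0,0,0.05]},{"fingers":10,"delta_pos":[0,0,0],"angular":[0,0,0]},{"fingers":10,"delta_pos":[0,0,0],"angular":[0,0,0]}]' >/dev/null; python3 m.py
python3 -m pendant '[{"fingers":10,"delta_pos":[0,0,0],"angular":[0,0,0.05]},{"fingers":10,"delta_pos":[0,0,0],"angular":[0,0,0]},{"fingers":10,"delta_pos":[0,0,0],"angular":[0,0,0]}]' >/dev/null; python3 m.py
```

```text
clock: 12.65
tcp_pos: [0.4725, 0.2007, 0.1484]
orientation: [0.0, 0.137, 0.991, 0.0]
wrist_force: [-1.7, -0.7, 4.7]
finger_gap: 0.0232
t 12.65 tcp [0.4725 0.2007 0.1484] hx 164.26 z [ 0.001   0.0001 -1.    ] F [-1.73 -0.65  4.69] M [-0.073  0.178 -0.026] gap 0.0232 q [ 0.245  0.235 -0.266  1.068 -0.     0.52 ]
t 12.95 tcp [0.4725 0.2006 0.1484] hx 161.38 z [ 0.0008 -0.0001 -1.    ] F [-0.83 -0.87  4.55] M [-0.153  0.24  -0.007] gap 0.0232 q [ 0.245  0.236 -0.267  1.068 -0.     0.57 ]
t 13.25 tcp [0.4724 0.2004 0.1484] hx 158.52 z [ 0.0007 -0.0006 -1.    ] F [-1.34 -1.12  5.89] M [-0.325  0.312  0.002] gap 0.0234 q [ 0.245  0.236 -0.267  1.068 -0.001  0.62 ]
```

```bash

python3 -m pendant '[{"fingers":10,"delta_pos":[0,0,0],"angular":[0,0,0.05]},{"fingers":10,"delta_pos":[0,0,0],"angular":[0,0,0]},{"fingers":10,"delta_pos":[0,0,0],"angular":[0,0,0]}]' >/dev/null; python3 m.py
python3 -m pendant '[{"fingers":10,"delta_pos":[0,0,0],"angular":[0,0,0.05]},{"fingers":10,"delta_pos":[0,0,0],"angular":[0,0,0]},{"fingers":10,"delta_pos":[0,0,0],"angular":[0,0,0]}]' >/dev/null; python3 m.py
python3 -m pendant '[{"fingers":10,"delta_pos":[0,0,0.1],"angular":[0,0,0.05]},{"fingers":10,"delta_pos":[0,0,0],"angular":[0,0,0]},{"fingers":10,"delta_pos":[0,0,0],"angular":[0,0,0]}]' >/dev/null; python3 m.py
```

```text
t 13.55 tcp [0.4724 0.2003 0.1483] hx 155.66 z [ 0.0006 -0.0008 -1.    ] F [-2.   -1.22  5.84] M [-0.358  0.349  0.069] gap 0.0228 q [ 0.245  0.235 -0.267  1.068 -0.001  0.67 ]
t 13.85 tcp [0.4723 0.2003 0.1482] hx 152.83 z [ 0.0004 -0.0009 -1.    ] F [-0.5  -1.33  5.48] M [-0.537  0.325  0.129] gap 0.0235 q [ 0.245  0.236 -0.267  1.068 -0.001  0.719]
t 14.15 tcp [0.4722 0.2003 0.148 ] hx 150.0 z [ 0.0002 -0.0009 -1.    ] F [-0.66 -1.76  4.85] M [-0.641  0.275  0.116] gap 0.0229 q [ 0.245  0.236 -0.267  1.068 -0.001  0.769]
```

```bash
cat > m.py <<'E'
from h import *
# average the noisy readings (each camera call lets 0.05 s pass)
L=[]
for k in range(5):
    s=env.get_state();L.append(np.r_[s["wrist_force"],s["ft_torque"]]);env.read_camera("side")
s,_=st();print("   mean F,M",np.mean(L,0).round(3),"sd Mz",np.std(L,0)[5].round(3))
E
python3 m.py
python3 -m pendant '[{"fingers":10,"delta_pos":[0,0,0.2],"angular":[0,0,0.05]},{"fingers":10,"delta_pos":[0,0,0],"angular":[0,0,0]},{"fingers":10,"delta_pos":[0,0,0],"angular":[0,0,0]}]' >/dev/null; python3 m.py
python3 -m pendant '[{"fingers":10,"delta_pos":[0,0,0.2],"angular":[0,0,0.05]},{"fingers":10,"delta_pos":[0,0,0],"angular":[0,0,0]},{"fingers":10,"delta_pos":[0,0,0],"angular":[0,0,0]}]' >/dev/null; python3 m.py
```

```text
t 14.4 tcp [0.4723 0.2003 0.148 ] hx 150.0 z [ 0.0002 -0.0009 -1.    ] F [-1.65 -2.7   5.98] M [-0.661  0.258  0.061] gap 0.0231 q [ 0.245  0.236 -0.267  1.068 -0.001  0.769]
   mean F,M [-0.849 -2.064  5.153 -0.679  0.278  0.118] sd Mz 0.031
t 14.95 tcp [0.4722 0.2002 0.1478] hx 147.14 z [ 0.0001 -0.001  -1.    ] F [-0.55 -3.1   5.51] M [-0.632  0.294  0.052] gap 0.0231 q [ 0.245  0.236 -0.267  1.067 -0.001  0.819]
   mean F,M [-0.581 -2.694  5.206 -0.717  0.265  0.079] sd Mz 0.036
t 15.5 tcp [0.4722 0.2002 0.1476] hx 144.27 z [ 0.0001 -0.0011 -1.    ] F [-0.04 -1.94  6.08] M [-0.705  0.307  0.074] gap 0.0231 q [ 0.245  0.236 -0.268  1.067 -0.001  0.869]
   mean F,M [-1.015 -2.741  5.304 -0.739  0.296  0.069] sd Mz 0.022
```

```bash

for k in a; do python3 -m pendant '[{"fingers":10,"delta_pos":[0,0,0.2],"angular":[0,0,0.05]},{"fingers":10,"delta_pos":[0,0,0],"angular":[0,0,0]},{"fingers":10,"delta_pos":[0,0,0],"angular":[0,0,0]}]' >/dev/null; python3 m.py|tail -1
python3 -m pendant '[{"fingers":10,"delta_pos":[0,0,0.2],"angular":[0,0,0.05]},{"fingers":10,"delta_pos":[0,0,0],"angular":[0,0,0]},{"fingers":10,"delta_pos":[0,0,0],"angular":[0,0,0]}]' >/dev/null; python3 m.py; done
```

```text
mean F,M [-1.138 -2.287  5.631 -0.785  0.319  0.067] sd Mz 0.016
t 16.6 tcp [0.4722 0.2001 0.1472] hx 138.54 z [ 0.     -0.0013 -1.    ] F [-0.6  -2.31  5.35] M [-0.773  0.312  0.083] gap 0.0232 q [ 0.245  0.236 -0.268  1.066 -0.001  0.969]
   mean F,M [-0.96  -2.801  5.548 -0.778  0.362  0.072] sd Mz 0.021
```

```bash

python3 -m pendant '[{"fingers":10,"delta_pos":[0,0,0.2],"angular":[0,0,0.05]},{"fingers":10,"delta_pos":[0,0,0],"angular":[0,0,0]},{"fingers":10,"delta_pos":[0,0,0],"angular":[0,0,0]}]' >/dev/null; python3 m.py|tail -1
python3 -m pendant '[{"fingers":10,"delta_pos":[0,0,0.2],"angular":[0,0,0.05]},{"fingers":10,"delta_pos":[0,0,0],"angular":[0,0,0]},{"fingers":10,"delta_pos":[0,0,0],"angular":[0,0,0]}]' >/dev/null; python3 m.py|tail -1
python3 -m pendant '[{"fingers":10,"delta_pos":[0,0,0.2],"angular":[0,0,0.05]},{"fingers":10,"delta_pos":[0,0,0],"angular":[0,0,0]},{"fingers":10,"delta_pos":[0,0,0],"angular":[0,0,0]}]' >/dev/null; python3 m.py
```

```text
mean F,M [-0.747 -2.632  5.535 -0.813  0.347  0.064] sd Mz 0.03
   mean F,M [-1.568 -2.9    5.567 -0.85   0.403  0.068] sd Mz 0.038
t 18.25 tcp [0.4721 0.2    0.1466] hx 129.94 z [-0.     -0.0015 -1.    ] F [-2.37 -3.76  6.09] M [-0.857  0.411  0.034] gap 0.0232 q [ 0.245  0.237 -0.27   1.065 -0.001  1.119]
   mean F,M [-1.319 -2.904  5.97  -0.876  0.409  0.064] sd Mz 0.029
```

```bash

python3 -m pendant '[{"fingers":10,"delta_pos":[0,0,0.2],"angular":[0,0,0.05]},{"fingers":10,"delta_pos":[0,0,0],"angular":[0,0,0]},{"fingers":10,"delta_pos":[0,0,0],"angular":[0,0,0]}]' >/dev/null; python3 m.py|tail -1
python3 -m pendant '[{"fingers":10,"delta_pos":[0,0,0.2],"angular":[0,0,0.05]},{"fingers":10,"delta_pos":[0,0,0],"angular":[0,0,0]},{"fingers":10,"delta_pos":[0,0,0],"angular":[0,0,0]}]' >/dev/null; python3 m.py|tail -1
python3 -m pendant '[{"fingers":10,"delta_pos":[0,0,0.2],"angular":[0,0,0.05]},{"fingers":10,"delta_pos":[0,0,0],"angular":[0,0,0]},{"fingers":10,"delta_pos":[0,0,0],"angular":[0,0,0]}]' >/dev/null; python3 m.py
```

```text
mean F,M [-1.514 -2.735  5.524 -0.916  0.425  0.05 ] sd Mz 0.019
   mean F,M [-1.547 -3.018  5.808 -0.918  0.473  0.085] sd Mz 0.014
t 19.9 tcp [0.472  0.1999 0.146 ] hx 121.35 z [-0.0003 -0.0017 -1.    ] F [-1.37 -2.43  6.15] M [-0.998  0.545  0.044] gap 0.0233 q [ 0.245  0.237 -0.271  1.064 -0.002  1.269]
   mean F,M [-1.942 -3.343  6.232 -0.947  0.491  0.104] sd Mz 0.033
```

```bash
sed -i 's/range(5)/range(16)/' m.py; echo 'M=np.mean(L,0);print("   clamp est",(M[5]-.09+.004*M[2])/.004)'>>m.py
python3 m.py|tail -2

```

```text
mean F,M [-1.65  -3.222  6.032 -0.945  0.494  0.082] sd Mz 0.037
   clamp est 4.113249910521637
```

```bash

python3 -m pendant '[{"fingers":10,"delta_pos":[0,0,0.2],"angular":[0,0,0.05]},{"fingers":10,"delta_pos":[0,0,0],"angular":[0,0,0]},{"fingers":10,"delta_pos":[0,0,0],"angular":[0,0,0]}]' >/dev/null; python3 m.py

```

```text
t 21.8 tcp [0.4719 0.1999 0.1457] hx 118.48 z [-0.0005 -0.0017 -1.    ] F [-1.53 -2.65  6.47] M [-0.957  0.521  0.098] gap 0.023 q [ 0.245  0.237 -0.271  1.063 -0.002  1.319]
   mean F,M [-1.957 -3.243  6.115 -0.946  0.519  0.092] sd Mz 0.017
   clamp est 6.717782564716415
```

```bash

python3 -m pendant '[{"fingers":10,"delta_pos":[0,0,0.2],"angular":[0,0,0.05]},{"fingers":10,"delta_pos":[0,0,0],"angular":[0,0,0]},{"fingers":10,"delta_pos":[0,0,0],"angular":[0,0,0]}]' >/dev/null; python3 m.py

```

```text
t 22.9 tcp [0.4719 0.1999 0.1456] hx 115.62 z [-0.0005 -0.0018 -1.    ] F [-1.54 -3.6   6.23] M [-1.011  0.537  0.103] gap 0.0235 q [ 0.245  0.237 -0.271  1.063 -0.002  1.369]
   mean F,M [-1.872 -3.362  6.221 -0.993  0.551  0.08 ] sd Mz 0.019
   clamp est 3.612576334934223
```

```bash

python3 -m pendant '[{"fingers":10,"delta_pos":[0,0,0.2],"angular":[0,0,0.05]},{"fingers":10,"delta_pos":[0,0,0],"angular":[0,0,0]},{"fingers":10,"delta_pos":[0,0,0],"angular":[0,0,0]}]' >/dev/null; python3 m.py

```

```text
t 24.0 tcp [0.4718 0.1999 0.1453] hx 112.75 z [-0.0006 -0.0019 -1.    ] F [-2.58 -4.13  6.06] M [-0.968  0.626  0.059] gap 0.0234 q [ 0.245  0.238 -0.272  1.063 -0.002  1.419]
   mean F,M [-1.874 -3.424  6.147 -0.996  0.594  0.086] sd Mz 0.034
   clamp est 5.247601556455928
```

```bash
cat > m.py <<'E'
from h import *
s,_=st();print("   tau",s["tau"])
E
python3 m.py
python3 -m pendant '[{"fingers":10,"delta_pos":[0,0,0.2],"angular":[0,0,0.05]},{"fingers":10,"delta_pos":[0,0,0],"angular":[0,0,0]}]' >/dev/null; python3 m.py|tail -1
python3 -m pendant '[{"fingers":10,"delta_pos":[0,0,0],"angular":[0,0,0]}]' >/dev/null; python3 m.py|tail -1
python3 -m pendant '[{"fingers":10,"delta_pos":[0,0,0],"angular":[0,0,0]}]' >/dev/null; python3 m.py

```

```text
t 24.0 tcp [0.4718 0.1999 0.1453] hx 112.75 z [-0.0006 -0.0019 -1.    ] F [-2.58 -4.13  6.06] M [-0.968  0.626  0.059] gap 0.0234 q [ 0.245  0.238 -0.272  1.063 -0.002  1.419]
   tau [  1.1385 -39.1683  27.4459  -1.4199   1.0799   0.0767]
   tau [  1.1415 -39.1313  27.4739  -1.4812   1.0897   0.3523]
   tau [  1.142  -39.1368  27.4725  -1.4744   1.0892   0.0913]
t 24.4 tcp [0.4718 0.1998 0.1451] hx 109.89 z [-0.0007 -0.0019 -1.    ] F [-2.05 -3.59  7.34] M [-0.992  0.603  0.052] gap 0.0232 q [ 0.245  0.238 -0.272  1.062 -0.002  1.469]
   tau [  1.1417 -39.1371  27.4726  -1.4743   1.0889   0.0768]
```

```bash

python3 -m pendant '[{"fingers":10,"delta_pos":[0,0,0.2],"angular":[0,0,0.05]},{"fingers":10,"delta_pos":[0,0,0],"angular":[0,0,0]},{"fingers":10,"delta_pos":[0,0,0],"angular":[0,0,0]},{"fingers":10,"delta_pos":[0,0,0],"angular":[0,0,0]}]' >/dev/null; python3 m.py
python3 -m pendant '[{"fingers":10,"delta_pos":[0,0,0.2],"angular":[0,0,0.05]},{"fingers":10,"delta_pos":[0,0,0],"angular":[0,0,0]},{"fingers":10,"delta_pos":[0,0,0],"angular":[0,0,0]},{"fingers":10,"delta_pos":[0,0,0],"angular":[0,0,0]}]' >/dev/null; python3 m.py|tail -1

```

```text
t 24.8 tcp [0.4718 0.1998 0.145 ] hx 107.02 z [-0.0007 -0.0019 -1.    ] F [-2.22 -3.11  7.29] M [-1.007  0.67   0.04 ] gap 0.023 q [ 0.245  0.238 -0.272  1.062 -0.002  1.519]
   tau [  1.1365 -38.9927  27.4563  -1.5674   1.0998   0.083 ]
   tau [  1.1222 -38.8441  27.4354  -1.6598   1.1067   0.0907]
```

```bash

python3 -m pendant '[{"fingers":10,"delta_pos":[0,0,0.2],"angular":[0,0,0.05]},{"fingers":10,"delta_pos":[0,0,0],"angular":[0,0,0]},{"fingers":10,"delta_pos":[0,0,0],"angular":[0,0,0]},{"fingers":10,"delta_pos":[0,0,0],"angular":[0,0,0]}]' >/dev/null; python3 m.py
python3 -m pendant '[{"fingers":10,"delta_pos":[0,0,0.2],"angular":[0,0,0.05]},{"fingers":10,"delta_pos":[0,0,0],"angular":[0,0,0]},{"fingers":10,"delta_pos":[0,0,0],"angular":[0,0,0]},{"fingers":10,"delta_pos":[0,0,0],"angular":[0,0,0]}]' >/dev/null; python3 m.py

```

```text
t 25.6 tcp [0.4717 0.1998 0.1446] hx 101.3 z [-0.0008 -0.002  -1.    ] F [-2.69 -4.3   8.  ] M [-1.072  0.756  0.107] gap 0.0232 q [ 0.245  0.238 -0.273  1.061 -0.002  1.619]
   tau [  1.1071 -38.6955  27.4143  -1.7514   1.1108   0.0984]
t 26.0 tcp [0.4716 0.1998 0.1445] hx 98.44 z [-0.0009 -0.0019 -1.    ] F [-3.49 -3.98  7.7 ] M [-1.109  0.76   0.115] gap 0.0236 q [ 0.245  0.238 -0.273  1.061 -0.002  1.669]
   tau [  1.0456 -38.5376  27.3817  -1.8375   1.0784   0.1033]
```

```bash

python3 -m pendant '[{"fingers":10,"delta_pos":[0,0,0.18],"angular":[0,0,0.05]},{"fingers":10,"delta_pos":[0,0,0],"angular":[0,0,0]},{"fingers":10,"delta_pos":[0,0,0],"angular":[0,0,0]},{"fingers":10,"delta_pos":[0,0,0],"angular":[0,0,0]}]' >/dev/null; python3 m.py|tail -1
python3 -m pendant '[{"fingers":10,"delta_pos":[0,0,0.18],"angular":[0,0,0.05]},{"fingers":10,"delta_pos":[0,0,0],"angular":[0,0,0]},{"fingers":10,"delta_pos":[0,0,0],"angular":[0,0,0]},{"fingers":10,"delta_pos":[0,0,0],"angular":[0,0,0]}]' >/dev/null; python3 m.py

```

```text
tau [  0.9956 -38.4293  27.3689  -1.9076   1.0576   0.1133]
t 26.8 tcp [0.4715 0.1999 0.1442] hx 92.71 z [-0.001  -0.0019 -1.    ] F [-3.35 -3.3   9.03] M [-1.065  0.896  0.159] gap 0.0233 q [ 0.245  0.238 -0.274  1.06  -0.002  1.768]
   tau [  0.9633 -38.3271  27.3583  -1.9759   1.0431   0.1209]
```

```bash

python3 -m pendant '[{"fingers":10,"delta_pos":[0,0,0.18],"angular":[0,0,0.05]},{"fingers":10,"delta_pos":[0,0,0],"angular":[0,0,0]},{"fingers":10,"delta_pos":[0,0,0],"angular":[0,0,0]},{"fingers":10,"delta_pos":[0,0,0],"angular":[0,0,0]}]' >/dev/null; python3 m.py

```

```text
t 27.2 tcp [0.4715 0.1999 0.144 ] hx 89.85 z [-0.001  -0.0019 -1.    ] F [-2.3  -3.54  8.14] M [-1.098  0.916  0.107] gap 0.0234 q [ 0.245  0.238 -0.274  1.06  -0.002  1.818]
   tau [  0.9302 -38.2249  27.3475  -2.0436   1.0317   0.1285]
```

```bash

python3 -m pendant '[{"fingers":10,"delta_pos":[0,0,0],"angular":[0,0,-0.04]},{"fingers":10,"delta_pos":[0,0,0],"angular":[0,0,-0.04]},{"fingers":10,"delta_pos":[0,0,-2],"angular":[0,0,0]},{"fingers":10,"delta_pos":[0,0,-3],"angular":[0,0,0]},{"fingers":10,"delta_pos":[0,0,-5],"angular":[0,0,0]},{"fingers":10,"delta_pos":[0,0,-10],"angular":[0,0,0]},{"fingers":10,"delta_pos":[0,0,-15],"angular":[0,0,0]},{"fingers":10,"delta_pos":[0,0,-15],"angular":[0,0,0]},{"fingers":10,"delta_pos":[0,0,-14],"angular":[0,0,0]},{"fingers":10,"delta_pos":[0,0,0],"angular":[0,0,0]}]'
python3 -c "
from h import *
to([.4602,-.1760,.2079])
cv2.imwrite('pics/side3.png',env.read_camera('side'))"
```

```text
clock: 28.2
tcp_pos: [0.4739, 0.2012, 0.2104]
orientation: [0.001, 0.68, 0.733, 0.002]
wrist_force: [-0.0, 0.4, -1.0]
finger_gap: 0.0233
t 28.2 tcp [0.4739 0.2012 0.2104] hx 94.31 z [ 0.0049  0.0013 -1.    ] F [-0.02  0.4  -1.03] M [ 0.013 -0.041 -0.019] gap 0.0233 q [ 0.245  0.2   -0.155  1.211  0.     1.741]
tool mm to go [-375.1  -42.1    2. ]
```

```bash

python3 -m pendant '[{"fingers":10,"delta_pos":[-17.5,-3.5,0],"angular":[0,0,0]},{"fingers":10,"delta_pos":[-34,-3.5,0],"angular":[0,0,0]},{"fingers":10,"delta_pos":[-34,-3.5,0],"angular":[0,0,0]},{"fingers":10,"delta_pos":[-34,-3.5,0],"angular":[0,0,0]},{"fingers":10,"delta_pos":[-34,-3.5,0],"angular":[0,0,0]},{"fingers":10,"delta_pos":[-34,-3.5,0],"angular":[0,0,0]},{"fingers":10,"delta_pos":[-34,-3.5,0],"angular":[0,0,0]},{"fingers":10,"delta_pos":[-34,-3.5,0],"angular":[0,0,0]},{"fingers":10,"delta_pos":[-34,-3.5,0],"angular":[0,0,0]},{"fingers":10,"delta_pos":[-34,-3.5,0],"angular":[0,0,0]},{"fingers":10,"delta_pos":[-34,-3.5,0],"angular":[0,0,0]},{"fingers":10,"delta_pos":[-17.5,-3.5,0],"angular":[0,0,0]}]' >/dev/null
python3 -m pendant '[{"fingers":10,"delta_pos":[0,0,0],"angular":[0,0,0]},{"fingers":10,"delta_pos":[0,0,0],"angular":[0,0,0]},{"fingers":10,"delta_pos":[0,0,0],"angular":[0,0,0]}]'
python3 - <<'E'
from h import *
s,R=st();to([.4602,-.1760,.2079])
i=env.read_camera("side");cv2.imwrite("pics/side4.png",i)
print("tip expected px",proj("side",s["tcp_pos"]+R@[0,0,.083]),"hole px",proj("side",(.4602,-.1758,.068)))
j=cv2.imread("pics/side3.png")
cv2.imwrite("pics/crop4.png",np.hstack([cv2.resize(i[97:212,320:420],(400,460),interpolation=cv2.INTER_CUBIC),cv2.resize(j[240:340,290:377],(400,460),interpolation=cv2.INTER_CUBIC)]))
E
```

```text
clock: 29.75
tcp_pos: [0.4582, -0.1754, 0.2074]
orientation: [-0.0, 0.68, 0.733, 0.0]
wrist_force: [-0.1, 0.7, -2.3]
finger_gap: 0.023
t 29.75 tcp [ 0.4582 -0.1754  0.2074] hx 94.35 z [-0.0006  0.0007 -1.    ] F [-0.1   0.73 -2.32] M [ 0.044 -0.02  -0.   ] gap 0.023 q [-0.53   0.16  -0.212  1.2    0.     0.965]
t 29.75 tcp [ 0.4582 -0.1754  0.2074] hx 94.35 z [-0.0006  0.0007 -1.    ] F [-0.1   0.73 -2.32] M [ 0.044 -0.02  -0.   ] gap 0.023 q [-0.53   0.16  -0.212  1.2    0.     0.965]
tool mm to go [-0.7  1.9 -0.5]
tip expected px (np.float64(372.49313423060613), np.float64(163.26015778414506)) hole px (np.float64(370.0599335595751), np.float64(181.4198495124887))
```

View pics/crop4.png

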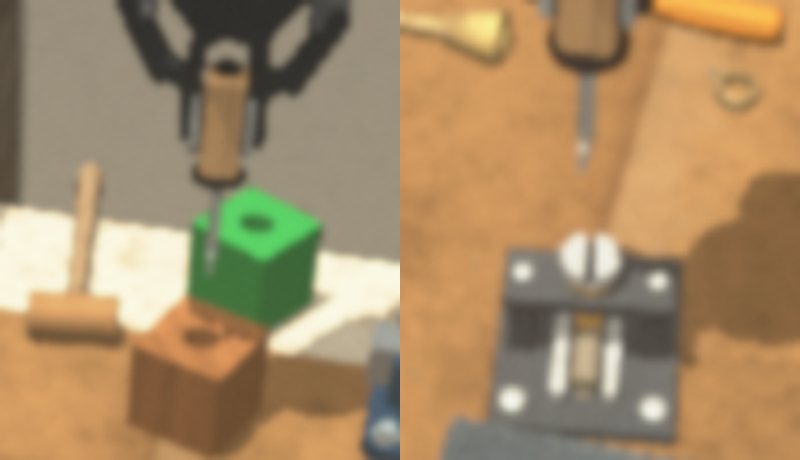

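```bash

python3 -m pendant '[{"fingers":10,"delta_pos":[-0.7,1.9,6],"angular":[0,0,0]},{"fingers":10,"delta_pos":[0,0,12],"angular":[0,0,0]},{"fingers":10,"delta_pos":[0,0,12],"angular":[0,0,0]},{"fingers":10,"delta_pos":[0,0,12],"angular":[0,0,0]},{"fingers":10,"delta_pos":[0,0,12],"angular":[0,0,0]},{"fingers":10,"delta_pos":[0,0,12],"angular":[0,0,0]},{"fingers":10,"delta_pos":[0,0,0],"angular":[0,0,0]}]'
python3 -m pendant '[{"fingers":10,"delta_pos":[0,0,10],"angular":[0,0,0]},{"fingers":10,"delta_pos":[0,0,10],"angular":[0,0,0]},{"fingers":10,"delta_pos":[0,0,10],"angular":[0,0,0]},{"fingers":10,"delta_pos":[0,0,10],"angular":[0,0,0]},{"fingers":10,"delta_pos":[0,0,6],"angular":[0,0,0]},{"fingers":10,"delta_pos":[0,0,4],"angular":[0,0,0]},{"fingers":10,"delta_pos":[0,0,0],"angular":[0,0,0]}]'
python3 -m pendant '[{"fingers":10,"delta_pos":[0,0,1],"angular":[0,0,0]},{"fingers":10,"delta_pos":[0,0,1],"angular":[0,0,0]},{"fingers":10,"delta_pos":[0,0,0],"angular":[0,0,0]}]'
```

```text
clock: 30.5
tcp_pos: [0.4591, -0.1763, 0.1395]
orientation: [-0.002, 0.68, 0.733, -0.0]
wrist_force: [0.0, 0.0, -1.4]
finger_gap: 0.0231
clock: 31.2
tcp_pos: [0.4601, -0.1769, 0.0912]
orientation: [-0.0, 0.68, 0.733, -0.0]
wrist_force: [0.7, -0.7, -0.8]
finger_gap: 0.0234
clock: 31.5
tcp_pos: [0.4605, -0.1771, 0.09]
orientation: [0.0, 0.68, 0.733, 0.0]
wrist_force: [0.0, -0.5, -0.2]
finger_gap: 0.0233
```

```bash

python3 -m pendant '[{"fingers":10,"delta_pos":[0,0,1],"angular":[0,0,0]},{"fingers":10,"delta_pos":[0,0,1],"angular":[0,0,0]},{"fingers":10,"delta_pos":[0,0,0],"angular":[0,0,0]}]'
python3 -m pendant '[{"fingers":10,"delta_pos":[0,0,1],"angular":[0,0,0]},{"fingers":10,"delta_pos":[0,0,0],"angular":[0,0,0]}]'
```

```text
clock: 31.8
tcp_pos: [0.4606, -0.1771, 0.0883]
orientation: [0.0, 0.68, 0.733, 0.0]
wrist_force: [-1.4, 1.1, 3.0]
finger_gap: 0.023
clock: 32.0
tcp_pos: [0.4606, -0.1771, 0.0883]
orientation: [0.001, 0.68, 0.733, 0.0]
wrist_force: [-4.6, 1.1, 11.8]
finger_gap: 0.0236
```

```bash

python3 -m pendant '[{"fingers":10,"delta_pos":[0,0,-1],"angular":[0,0,0]},{"fingers":45,"delta_pos":[0,0,0],"angular":[0,0,0]},{"fingers":45,"delta_pos":[0,0,0],"angular":[0,0,0]},{"fingers":85,"delta_pos":[0,0,0],"angular":[0,0,0]},{"fingers":85,"delta_pos":[0,0,0],"angular":[0,0,0]},{"fingers":85,"delta_pos":[0,0,0],"angular":[0,0,0]},{"fingers":85,"delta_pos":[0,0,0],"angular":[0,0,0]},{"fingers":85,"delta_pos":[0,0,0],"angular":[0,0,0]}]'
python3 -m pendant '[{"fingers":85,"delta_pos":[0,0,-10],"angular":[0,0,0]},{"fingers":85,"delta_pos":[0,0,-20],"angular":[0,0,0]},{"fingers":85,"delta_pos":[0,0,-20],"angular":[0,0,0]},{"fingers":85,"delta_pos":[0,0,-20],"angular":[0,0,0]},{"fingers":85,"delta_pos":[0,0,-20],"angular":[0,0,0]},{"fingers":85,"delta_pos":[0,0,-20],"angular":[0,0,0]},{"fingers":85,"delta_pos":[0,0,-10],"angular":[0,0,0]},{"fingers":85,"delta_pos":[0,0,0],"angular":[0,0,0]},{"fingers":85,"delta_pos":[0,0,0],"angular":[0,0,0]}]'
python3 - <<'E'
from h import *
i=env.read_camera("side");j=env.read_camera("top");cv2.imwrite("pics/side5.png",i);cv2.imwrite("pics/top5.png",j)
cv2.imwrite("pics/crop5.png",np.hstack([cv2.resize(x,(260,300),interpolation=cv2.INTER_CUBIC)for x in(i[135:210,335:400],j[200:275,345:410],i[265:340,300:365])]))
a,b=cv2.imread("pics/top0.png"),j
E
```

```text
clock: 32.8
tcp_pos: [0.4604, -0.177, 0.0877]
orientation: [0.0, 0.68, 0.733, -0.0]
wrist_force: [0.3, 0.5, 0.4]
finger_gap: 0.085
clock: 33.7
tcp_pos: [0.4602, -0.1769, 0.2074]
orientation: [-0.0, 0.68, 0.733, -0.0]
wrist_force: [-1.3, -0.6, -0.5]
finger_gap: 0.0853
```

View pics/crop5.png

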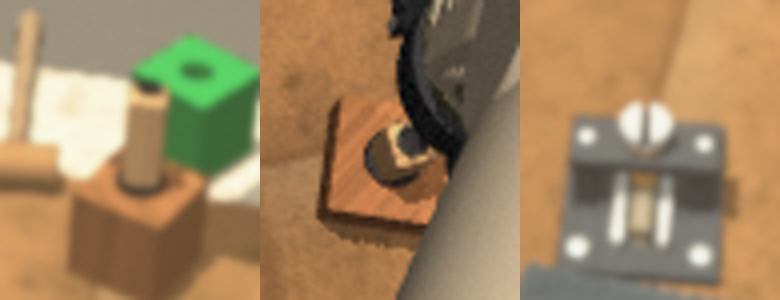

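The driver stands upright in its hole with its collar down, the gripper is clear above it, and the tube still lies in its channel.

```bash
python3 -c "
from workcell import env
print(env.hand_in())"
```

```text
the job is handed in; nothing more can be done
None
```

The tube clamp is tightened to an estimated 15 N, the driver is back in its stand, and the job is handed in. The clamping force is worked out from torque, not measured directly.

- **Tightening:** The blade seated in the slot at a 167° heading. I turned the screw clockwise in 0.05 rad steps, following it down with a press of 4 to 9 N. The tube was felt after about 0.85 rad of screw turning. I stopped when joint 6's torque had risen from 0.077 to 0.129 N m.
- **Clamping force:** Allowing for the press, those torques give about 15 N. If the roughly 0.01 N m I put down to side load were really clamping, it would be nearer 18 N. Both are inside 8 to 25 N.
- **Sensor disagreement:** The wrist torque was too noisy to use. Partway through it suggested contact at 4 to 7 N while joint 6's clean torque stayed flat, so I relied on joint 6.
- **Last checks:** The final pictures show the driver upright in the stand with its collar down, seated at the same tool height as when I gripped it. The gripper was open and clear, and the tube lay in its channel. I did not measure how far the tube or the bystanding parts had moved, and the last pictures viewed do not show all the bystanders. The arm never came near them. About 34 of the 72 s were used.

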